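# Fit the conveyor roller and counter-hold its bracket bolt

## Task

Lower the loose conveyor roller gently into the two open-topped U brackets of the conveyor section, its axle fully down in both slots, and let go of it. Then reach down into the narrow gap between the uprights of the bracket on the nutrunner's side and grip the hex bolt head in line with the nutrunner, which is turning that bolt's lock nut and dragging the bolt round with it: hold the head firmly so that it stops turning, and finish while still holding it. Leave the other tools and parts where they are.

Things in the scene. Friction and masses are not known exactly. Their poses are not given: they have to be found in the camera images.
- roller: Loose steel conveyor roller, 0.35 kg: tube 40 mm across and 180 mm long, 10 mm round axle sticking out 12 mm at each end. Origin at its middle on the axle's line, x along the axle; either end may go either way. It starts level in the V rest, axle line 42 mm above the bench.
- rest: Fixed plywood V rest under the roller: two 12 mm V boards, 55 mm either side of its middle and 36 mm high at their tips, on a base plate 8 mm thick, 150 x 90 mm. Between the boards the tube is free to grip from above. Origin under its centre, x along the roller.
- conveyor: Fixed conveyor section, 380 mm long, 356 mm wide over its side rails, 125 mm high. Origin on the bench under its centre: x along the conveyor, y across it along its rollers, z up. Fitted rollers like the loose one lie at x = -140 and +140 mm; at x = 0, between two U brackets inside the rails, one is missing.
- seat (a point): Centre of the missing roller's place: a seated roller's origin is here, its axle along the conveyor's y, 105 mm above the bench, tube top level with the brackets' tops, 4 mm end play each way between the brackets. The bench 86 mm below the seated tube is clear but for a spare bolt, a nut and a screwdriver, all lower than 62 mm.
- slot_a (a point): Slot in the +y bracket's inner upright (4 mm sheet), open at the top: 36 mm wide at the upright's top (125 mm above the bench), narrowing to 12 mm at 112 mm, bottom at 100 mm. The point lies on the seated axle's line, mid-sheet, 96 mm from the seat along the conveyor's y.
- slot_b (a point): The same slot in the -y bracket, 96 mm from the seat the other way.
- gap (a point): Middle of the gap in the +y U bracket (nutrunner's side), between its two 4 mm uprights, at their tops, 125 mm above the bench. The gap is 46 mm wide across (conveyor's y), 170 mm long (x), open at the top and both ends; its floor is 49 mm above the bench. Two hex bolt heads face it, at x = -55 and +55 mm.
- bolt_head: Hex head of the loose bolt in that gap, at the conveyor's x = -55 or +55 mm: 24 mm across flats, 27.7 over corners, 10 mm thick. Origin at its centre, 100 mm above the bench, 12 mm from the outer upright, 34 mm from the inner. y: bolt axis, level, to the nutrunner; x, z turn with it. Jaws closing along the conveyor's x swing it flat between them.
- tight_bolt: The other, identical bolt of that bracket, already tight and fixed: not the one to hold. Origin on the bench straight under its head's centre.
- bolt (a joint): Turn of the loose bolt about its axis, rad. Unheld, the nutrunner drags it up steadily at about 0.35 rad/s with about 0.1 N m; gripped with 20 N or more it stands still.
- nutrunner: Fixed nutrunner on its slide outside the +y rail, in line with the loose bolt; a dark socket covers the lock nut. Origin on the bench straight under the loose bolt's head; from there it reaches from 72 to 345 mm along the conveyor's +y, 144 mm high.
- spanner: Bystander: loose steel spanner, 240 mm, on the bench. Origin at its middle, underside.
- screwdriver: Bystander: loose black-handled screwdriver, 200 mm, lying on the bench between the conveyor's rails. Origin at its middle, underside.
- spare_bolt: Bystander: spare bolt standing on its 24 mm hex head between the conveyor's rails, 60 mm high. Origin at the underside.
- spare_nut: Bystander: spare 24 mm hex nut lying between the conveyor's rails, 14 mm high. Origin at the underside.
- spray_can: Bystander: small blue spray can standing, 52 mm across, 140 mm high. Origin at the underside.
- case_wheel: Bystander: black suitcase wheel lying flat, 50 mm across, 26 mm high. Origin at the underside.
Mind the look-alikes: they are no part of the job. Several things have the shape of the roller; the one meant has the colours described above.

How it is judged:
On the way, in this order (a step that is already met when the one before it is completed fails the run):
1. the roller lies down in both slots and has been let go (x of roller in the frame of conveyor between -0.006 and 0.006 m and y of roller in the frame of conveyor between -0.008 and 0.008 m and z of roller in the frame of conveyor between 0.1 and 0.108 m and angle between the x axis of roller and the y axis of conveyor, either way round below 0.06 rad and contact force between the fingers and roller below 0.3 N and linear speed of roller below 0.05 m/s), for 0.2 s.
2. the turning bolt's head is gripped and stands still for a second (distance between the grasp point and bolt_head below 0.025 m and contact force between the fingers and bolt_head above 5 N and velocity of joint bolt between -0.05 and 0.05 rad/s), for 1 s.
At the end, for the whole second after the job is handed in: Fingers grip the loose bolt's head (TCP within 25 mm, over 5 N) and it stands still (under 0.05 rad/s); the roller rests untouched in both slots, within 6 mm along and 8 mm across the conveyor, axle line 100 to 108 mm high, 0.06 rad from square (all of step 2 and x of roller in the frame of conveyor between -0.006 and 0.006 m and y of roller in the frame of conveyor between -0.008 and 0.008 m and z of roller in the frame of conveyor between 0.1 and 0.108 m and angle between the x axis of roller and the y axis of conveyor, either way round below 0.06 rad and contact force between the arm and roller below 0.5 N and linear speed of roller below 0.05 m/s); the arm keeps its last pose, push and grip.
It fails at once if a bystander is moved by more than 30 mm (distance of any of spanner, screwdriver, spare_bolt, spare_nut, spray_can, case_wheel from where it was at the start of the episode above 0.03 m).
It fails at once if the roller falls into the brackets from more than about 25 mm (x of roller in the frame of conveyor between -0.03 and 0.03 m and y of roller in the frame of conveyor between -0.03 and 0.03 m and z of roller in the frame of conveyor between 0.1 and 0.118 m and contact force between the fingers and roller below 0.3 N and linear speed of roller above 0.7 m/s).
It also fails if it takes over 51 s, if anything falls off the work surface, if the arm or the gripper's body presses on something with over 40 N, if the wrist force passes 120 N, or if a joint passes its speed limit or range.

## Robot

A 6-joint arm with a two-finger parallel gripper is mounted at the origin on the work surface. World frame = base frame: x ahead of the robot, y to its left, z up, the work surface at z = 0. Lengths are in m, angles in rad, forces in N, time in s.
With the tool pointing down it reaches from about 0.25 to 0.725 m from the base axis. Payload 4 kg.
Tool frame: the origin (TCP) lies between the finger pads, 19 mm behind the fingertips; this is the grasp point; z points along the fingers, y is the line along which they close (so a half turn about z gives the same grasp; the last joint's range is limited). The gripper opens to 85 mm and grips with 20 to 120 N. Pads are 22 mm wide; open, the fingers measure 114 mm over their backs; the gripper's body (76 mm by 85 mm) begins 54 mm behind the grasp point. The pads swing forward as they close: fully open they stand 13 mm farther back than shut.
Start: joints at [1.21, 0.241, 0.005, 1.335, 0, 1.571], TCP at [0.177, 0.468, 0.25] pointing down, gripper open.
Joint ranges: [-2.72, 2.72], [-1.05, 1.87], [-1.09, 1.28], [-1.99, 2.15], [-1.42, 1.44], [-3.14, 3.14]. Speed limits (rad/s): [2.79, 2.79, 3.14, 3.14, 3.14, 3.14].

## Interface

Orientations are given as a unit quaternion [x, y, z, w].
In Python, from workcell import get_obs, camera, job_done, silhouettes gives the robot as it stands. The module is installed in compiled form; this text tells all that it offers.
- The arm moves only by the tool drive_tool, never from a script. Its argument "increments" is a list of rows, each a list of 3 entries, a list of its own where there are three numbers: the shift along the world's x, y, z in mm, then the turn, a rotation vector about the world's x, y, z in degrees, then the opening, from 0 (shut) to 1 (fully open). A call has 1 to 8 rows; each row shifts and turns the commanded pose from where the row before left it; what a row does not reach is not made up. A row lasts 1/12 s, in which the tool goes at most 41.7 mm and 7.16 degrees, less where a joint would pass 70% of its speed; a pose out of reach is approached as far as the arm can. A call is refused whole if a number of a shift passes 41.7 or a number of a turn 7.16, either way. A call with a gripper value outside its range is refused whole. The fingers move at their own pace and stop on an object; the grip force is fixed at half the most. Time passes only in rows, so rows that do not move let the fingers close. It gives the time, the measured TCP pose, the force, the opening and the grip force at its end, in the units of the state.
- get_obs(): the state, without advancing time (a new reading comes with each control period).
- camera(name): name is "scene" or "top" or "wrist"; returns a dict with "image" (384x512x3 uint8, red, green, blue), "K" (3x3 intrinsics, pixels), "view" (4x4, takes a point from world to camera coordinates). Camera axes: x right, y down, z forward; pixel columns grow to the right and rows downward; lengths in m; the calibration is good to about 2 mm. A picture is of the moment at which its call begins. There is no depth.
- job_done(): hands the job in; it is judged then, once.
Trained networks look in a picture, given as the dict that the camera call returned (one of the last four; its "shot" number tells which), for a name from the list of things; names that differ only in an ending like _2 or _b are one class to them, and where a whole thing is asked for, a point or a joint stands for the part that bears it (a point fixed in the world has none). Each returns a list of dicts, best first, with "conf" (0 to 1); they miss things now and then, are a little off and sometimes report something else, mostly with a low value. They report only what shows in the picture. A call takes as long as a camera call. They do not tell look-alikes from the thing itself.
- silhouettes(query, picture): "region" (384x512 bool, what is visible of it) and "bbox" ([left, top, right, bottom] in pixels, round what is visible of it).
The state is a dict: "clock": time; "joint_pos": joint angles; "joint_vel": joint speeds; "tau": joint torques, N m; "eef_pos": TCP position; "tool_rot": TCP orientation; "ft_force": force on the tool from outside, world axes, zero at the start; "ft_torque": the same for the moment, N m; "grip_width": finger opening in m; "grasp_force": force on a finger pad.
Only numpy, scipy, OpenCV 4.12 (cv2) and the standard library are available. Lean on these libraries where they do the work, as an engineer would, in place of code of your own. Each camera call takes 0.05 s, during which the arm holds its last target. There are 200 camera calls.

## Working session

There is one attempt and no reset: what is moved stays moved. The work goes in short steps, Python scripts to look and compute and a tool call to move; the robot and the scene stay as the last step left them, time stands still between calls to the robot, and variables do not carry over. Pictures are saved under pics/ and viewed, at most 10 in all, crops included, and the job is handed in when it is done.

Besides the shell and the picture viewer there is one more tool, called after "Call:" as name(argument=value, ...), one argument or row to a line, values as JSON. drive_tool: Moves the arm, as the interface text tells. Its arguments: {"type":"object","properties":{"increments":{"type":"array"}},"required":["increments"]}

```bash
mkdir -p pics
cat > h.py <<'E'
import numpy as np, cv2
from workcell import get_obs, camera, job_done, silhouettes
def save(p,n): cv2.imwrite('pics/'+n,p['image'][:,:,::-1])
def proj(p,X):
    X=np.atleast_2d(X); c=X@p['view'][:3,:3].T+p['view'][:3,3]; u=c@p['K'].T; return u[:,:2]/u[:,2:]
def ray(p,uv,z):
    R=p['view'][:3,:3];t=p['view'][:3,3];o=-R.T@t
    d=R.T@np.linalg.inv(p['K'])@np.array([uv[0],uv[1],1.]); return o+d*(z-o[2])/d[2]
E
python3 - <<'E'
from h import *
t=camera('top');s=camera('scene')
cv2.imwrite('pics/a.png',np.vstack([t['image'],s['image']])[:,:,::-1][:, :])
save(t,'t0.png');save(s,'s0.png')
for p,n in((t,'top'),(s,'scene')):
  print(n,'cam',-p['view'][:3,:3].T@p['view'][:3,3])
  for q in ['roller','rest','conveyor','bolt_head','nutrunner','spray_can','spanner','case_wheel','spare_bolt','screwdriver']:
    for r in silhouettes(q,p)[:3]:
      m=r['region'];ys,xs=np.nonzero(m)
      if len(xs)==0: continue
      rect=cv2.minAreaRect(np.c_[xs,ys].astype(np.float32))
      print(q,round(r['conf'],2),r['bbox'],'rect',np.round(rect[0],1),np.round(rect[1],1),round(rect[2],1),'xy@0.04',np.round(ray(p,rect[0],.042),3))
o=get_obs();print(o['eef_pos'],o['tool_rot'],o['grip_width'],o['clock'])
E
```

```text
top cam [ 0.4278833  -0.14934041  0.95058478]
roller 0.77 [342.4, 156.7, 368.6, 237.9] rect [354.2 198.5] [81.1 17.9] 87.9 xy@0.04 [ 0.519 -0.369  0.042]
roller 0.6 [290.6, 281.9, 375.3, 302.1] rect [333.1 290.6] [82.3 16.7] 3.6 xy@0.04 [ 0.297 -0.31   0.042]
roller 0.51 [278.5, 110.5, 367.3, 134.6] rect [324.4 122.5] [14.  90.3] 84.8 xy@0.04 [ 0.713 -0.3    0.042]
rest 0.8 [333.7, 171.3, 374.4, 232.2] rect [352.7 202.4] [58.5 38.7] 87.3 xy@0.04 [ 0.509 -0.365  0.042]
conveyor 0.91 [89.9, 97.0, 263.9, 271.6] rect [176.7 180.6] [160.7 166. ] 4.3 xy@0.04 [0.566 0.073 0.042]
bolt_head 0.63 [114.5, 193.9, 126.5, 204.3] rect [121. 200.] [8.  9.8] 26.6 xy@0.04 [0.518 0.212 0.042]
bolt_head 0.35 [93.4, 93.0, 264.4, 272.1] rect [177.1 181.1] [161.5 165.2] 4.3 xy@0.04 [0.565 0.071 0.042]
bolt_head 0.17 [287.4, 144.9, 310.4, 163.7] rect [298.5 154. ] [18. 19.] 90.0 xy@0.04 [ 0.632 -0.234  0.042]
nutrunner 0.8 [2.1, 176.5, 126.1, 221.8] rect [ 61.4 198.8] [125.3  42.7] 4.2 xy@0.04 [0.522 0.364 0.042]
spray_can 0.74 [393.9, 152.2, 438.7, 182.5] rect [417.2 165.9] [23.3 47. ] 63.4 xy@0.04 [ 0.599
[... 1774 characters left out ...]
 xy@0.04 [ 0.575 -0.558  0.042]
spray_can 0.17 [341.7, 284.7, 436.2, 383.7] rect [388.5 333.5] [100.1  93.8] 89.3 xy@0.04 [0.467 0.279 0.042]
spanner 0.81 [129.2, 180.6, 176.2, 236.6] rect [151.6 210.2] [66.7 11.6] 51.5 xy@0.04 [ 0.735 -0.263  0.042]
spanner 0.34 [339.0, 287.9, 434.8, 384.0] rect [387.5 333. ] [102.3  92.6] 88.6 xy@0.04 [0.468 0.278 0.042]
spare_bolt 0.45 [240.3, 258.3, 257.2, 282.1] rect [247.5 269.5] [25. 11.] 90.0 xy@0.04 [0.624 0.011 0.042]
screwdriver 0.81 [266.2, 243.1, 292.7, 282.2] rect [278.  261.8] [46.3 10.9] 57.1 xy@0.04 [0.555 0.025 0.042]
[0.1765203  0.46779669 0.24999745] [ 1.79427517e-01  9.83771196e-01 -2.32159673e-05  5.51521291e-07] 0.08524558935828278 1.1
```

View pics/t0.png

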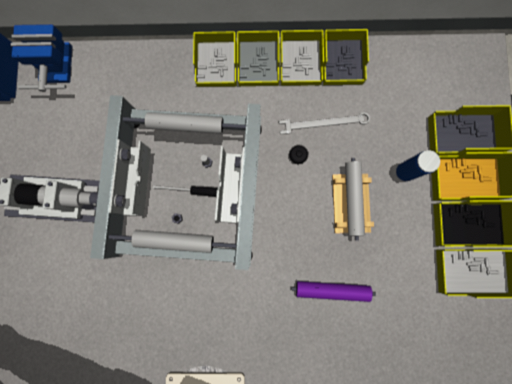

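View pics/s0.png

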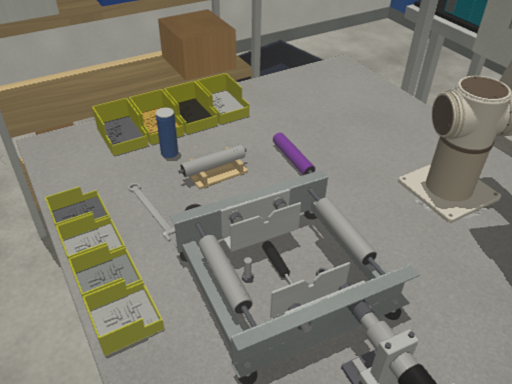

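The top view shows the steel roller in the V rest at (354,198), with a purple look-alike at (333,291). The conveyor is at (177,180) and the nutrunner is on its left (+y) at row 199. The loose bolt is therefore at about (121,200), the low-x side. The scene view agrees. I'll pass over the conveyor to get wrist pictures.

Call:
drive_tool(
  increments=[
    [[23,-32,8],[0,0,0],1],
    [[23,-32,8],[0,0,0],1],
    [[23,-32,8],[0,0,0],1],
    [[23,-32,8],[0,0,0],1],
    [[23,-32,8],[0,0,0],1],
    [[23,-32,8],[0,0,0],1],
    [[23,-32,8],[0,0,0],1],
    [[23,-32,8],[0,0,0],1],
  ],
)

```text
clock: 1.77
eef_pos: [0.3612, 0.2101, 0.3147]
tool_rot: [0.179, 0.984, 0.0, 0.0]
ft_force: [-0.3, 0.8, 0.9]
grip_width: 0.0851
grasp_force: 0.0
```

Call:
drive_tool(
  increments=[
    [[23,-32,8],[0,0,5.6],1],
    [[23,-32,8],[0,0,5.6],1],
    [[23,-32,8],[0,0,5.6],1],
    [[23,-32,8],[0,0,5.9],1],
    [[0,0,0],[0,0,0],1],
    [[0,0,0],[0,0,0],1],
  ],
)

```text
clock: 2.27
eef_pos: [0.4522, 0.0842, 0.3456]
tool_rot: [-0.012, 1.0, 0.0, 0.0]
ft_force: [-0.1, 0.8, -0.2]
grip_width: 0.0855
grasp_force: 0.0
```

Run:
```python
from h import *
t=camera('wrist');save(t,'w1.png')
print('cam',-t['view'][:3,:3].T@t['view'][:3,3], t['view'][:3,:3].round(2).tolist())
for q in ['conveyor','bolt_head','roller','nutrunner','tight_bolt']:
    for r in silhouettes(q,t)[:4]: print(q,round(r['conf'],2),r['bbox'])
o=get_obs();print(o['eef_pos'],o['tool_rot'],o['joint_pos'],o['clock'])
```

```text
cam [0.38467751 0.0820596  0.46892537] [[-0.02, 1.0, 0.0], [0.96, 0.02, 0.26], [0.26, 0.01, -0.96]]
conveyor 0.79 [63.8, 65.2, 412.9, 347.8]
bolt_head 0.54 [332.9, 201.4, 351.3, 220.4]
roller 0.58 [3.7, 1.2, 28.2, 40.9]
nutrunner 0.88 [333.0, 158.2, 512.0, 261.8]
tight_bolt 0.93 [321.0, 277.8, 339.3, 302.4]
[0.45039655 0.08706896 0.34541358] [-1.57080409e-02  9.99876604e-01  1.65209364e-05 -1.85063516e-04] [1.90900422e-01 1.37056502e-01 1.22340502e-01 1.55643903e+00
 9.70481130e-05 1.59483030e-01] 2.5667
```

View pics/w1.png

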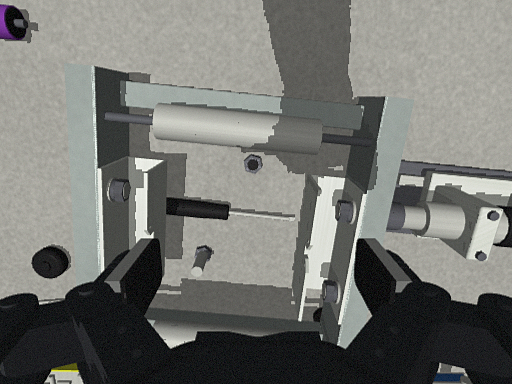

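The wrist view shows the loose bolt head at (342,211), in line with the nutrunner. The tight bolt is at (330,290), a fitted roller at (238,128), and the bracket gap at columns 305–350. Next I'll fit the conveyor pose and check it with an overlay.

```bash
cat > fit.py <<'E'
from h import *
from scipy.optimize import least_squares
def T(p,X):
    X=np.atleast_2d(np.array(X,float))/1000; c,s=np.cos(p[2]),np.sin(p[2])
    return np.c_[p[0]+c*X[:,0]-s*X[:,1],p[1]+s*X[:,0]+c*X[:,1],X[:,2]]
def segs():
    S=[]
    for sy in(1,-1):
        S.append([(-190,178*sy,125),(190,178*sy,125)])
        for y in(94,98,144,148): S.append([(-85,y*sy,125),(85,y*sy,125)])
        for y in (94,98):
            for sx in (1,-1): S+= [[(18*sx,y*sy,125),(6*sx,y*sy,112)],[(6*sx,y*sy,112),(6*sx,y*sy,100)]]
    for x in(-140,140):
        for d in(-20,20): S.append([(x+d,-90,105),(x+d,90,105)])
        S.append([(x,-102,105),(x,102,105)])
    return S
def overlay(pic,p,name,crop,k):
    im=cv2.resize(pic['image'][:,:,::-1],None,fx=k,fy=k,interpolation=cv2.INTER_CUBIC)
    for a,b in segs():
        q=(proj(pic,T(p,[a,b]))+.5)*k
        cv2.line(im,tuple(int(v) for v in q[0]),tuple(int(v) for v in q[1]),(0,0,255),1,cv2.LINE_AA)
    for h in [(-55,132,100),(55,132,100)]:
        q=(proj(pic,T(p,h))[0]+.5)*k; cv2.drawMarker(im,tuple(int(v) for v in q),(0,255,0),0,8)
    x0,y0,x1,y1=[int(v*k) for v in crop]; cv2.imwrite('pics/'+name,im[y0:y1,x0:x1])
E
cat > m1.py <<'E'
from fit import *
import pickle
w=camera('wrist');t=camera('top');s=camera('scene')
pickle.dump((w,t,s),open('p1.pkl','wb'))
masks=[silhouettes('conveyor',q) for q in (w,t,s)]
def bb(q,n):
    r=silhouettes(n,q); return None if not r else np.array(r[0]['bbox']).reshape(2,2).mean(0)
pts=[(w,bb(w,'bolt_head'),(-55,132,100)),(w,bb(w,'tight_bolt'),(55,132,100))]
for q in (t,s):print('top/scene',bb(q,'bolt_head'),bb(q,'tight_bolt'))
# rail corners by eye (top view)
for uv,m in [((111,97),(190,178,125)),((260,106),(190,-178,125)),((93,257),(-190,178,125)),((251,265),(-190,-178,125))]: pts.append((t,np.array(uv),m))
def res(p): return np.concatenate([proj(c,T(p,m))[0]-u for c,u,m in pts])
r=least_squares(res,[.56,.07,.07],loss='soft_l1',x_scale=[.01,.01,.01])
print(r.x,np.degrees(r.x[2]),res(r.x).reshape(-1,2).round(1).tolist())
overlay(w,r.x,'o1.png',(60,60,420,325),2.2)
overlay(t,r.x,'o2.png',(80,85,280,280),3)
R=silhouettes('roller',t)
for q in (t,s):
  for r in silhouettes('roller',q):
    ys,xs=np.nonzero(r['region'])
    rc=cv2.minAreaRect(np.c_[xs,ys].astype(np.float32)); b=cv2.boxPoints(rc)
    e=[np.linalg.norm(b[0]-b[1]),np.linalg.norm(b[1]-b[2])]
    A,B=((b[0]+b[1])/2,(b[2]+b[3])/2) if e[0]<e[1] else ((b[1]+b[2])/2,(b[0]+b[3])/2)
    A,B=ray(q,A,.042),ray(q,B,.042); d=A-B; print('roller',r['conf'],((A+B)/2).round(4),np.linalg.norm(d).round(3),'yaw',np.degrees(np.arctan2(d[1],d[0])).round(2))
E
python3 m1.py
```

```text
top/scene [175.85 182.55] [123.   156.25]
top/scene [293.3  277.05] [301.05 318.  ]Traceback (most recent call last):
  File "m1.py", line 13, in <module>
    r=least_squares(res,[.56,.07,.07],loss='soft_l1',x_scale=[.01,.01,.01])
    return func(*args, **kwargs)
    vector_fun = VectorFunction(
        fun_wrapped,
    ...<6 lines>...
        workers=workers
    )
    self._update_fun()
    ~~~~~~~~~~~~~~~~^^
    self.f = self.fun_wrapped(xp_copy(self.x))
             ~~~~~~~~~~~~~~~~^^^^^^^^^^^^^^^^^
    return np.atleast_1d(self.fun(x))
                         ~~~~~~~~^^^
    return self.f(x, *self.args, **self.kwargs)
           ~~~~~~^^^^^^^^^^^^^^^^^^^^^^^^^^^^^^
  File "m1.py", line 12, in res
    def res(p): return np.concatenate([proj(c,T(p,m))[0]-u for c,u,m in pts])
                                       ~~~~~~~~~~~~~~~~~^~
TypeError: unsupported operand type(s) for -: 'float' and 'NoneType'
```

```bash
sed -i "s/^pts=.*/pts=[(w,np.array([342,211.]),(-55,132,100)),(w,np.array([330,290.]),(55,132,100))]/; /^for q in (t,s):print/d; /^masks/d; s/^R=sil.*//" m1.py; python3 m1.py
```

```text
[ 0.55644127  0.0520955  -0.05676285] -3.252271733356608 [[-1.4, -0.4], [-2.4, 0.7], [-2.6, -0.8], [-0.9, -3.5], [-1.7, 2.4], [-1.0, 3.5]]
roller 0.97 [ 0.5213 -0.3704  0.042 ] 0.203 yaw 0.83
roller 0.62 [ 0.2966 -0.3111  0.042 ] 0.198 yaw 86.61
roller 0.24 [0.4751 0.0698 0.042 ] 0.02 yaw -90.25
roller 0.72 [ 0.5137 -0.3733  0.042 ] 0.204 yaw 179.09
roller 0.71 [ 0.3042 -0.2988  0.042 ] 0.202 yaw -94.83
```

View pics/o1.png

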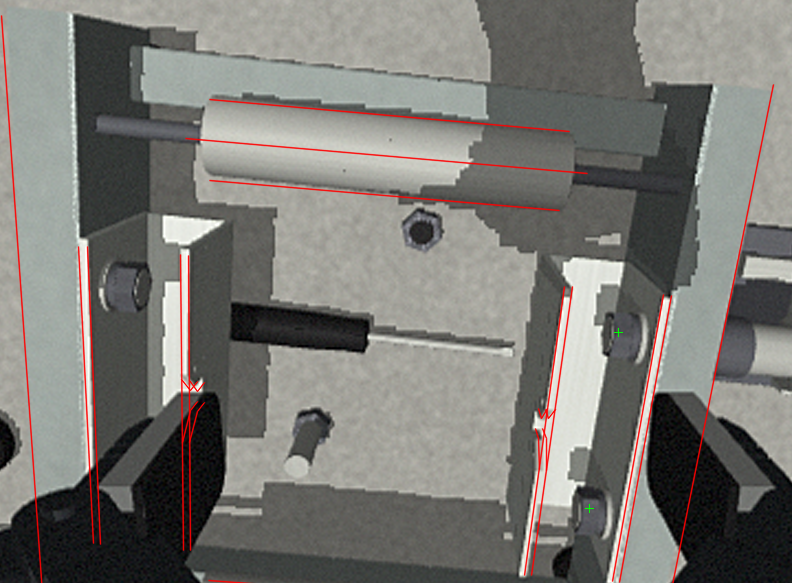

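View pics/o2.png

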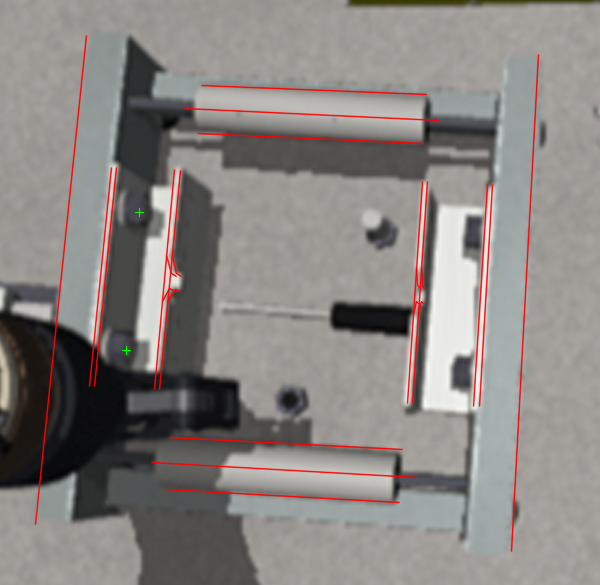

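The overlay agrees with the pictures to about 1 px in yaw and x and about 2 mm in y. That puts the conveyor at (0.556, 0.052) with a yaw of −3.25°. Next I'll go above the roller.

Call:
drive_tool(
  increments=[
    [[5,-35,-11],[0,0,0],1],
    [[5,-35,-11],[0,0,0],1],
    [[5,-35,-11],[0,0,0],1],
    [[5,-35,-11],[0,0,0],1],
    [[5,-35,-11],[0,0,0],1],
    [[5,-35,-11],[0,0,0],1],
    [[5,-35,-11],[0,0,0],1],
    [[5,-35,-11],[0,0,0],1],
  ],
)

```text
clock: 4.08
eef_pos: [0.4911, -0.1959, 0.257]
tool_rot: [-0.015, 1.0, 0.0, 0.0]
ft_force: [1.0, 0.7, 0.3]
grip_width: 0.0851
grasp_force: 0.0
```

Call:
drive_tool(
  increments=[
    [[5,-35,-11],[0,0,0],1],
    [[5,-35,-11],[0,0,0],1],
    [[5,-35,-11],[0,0,0],1],
    [[5,-35,-11],[0,0,0],1],
    [[5,-35,-11],[0,0,0],1],
    [[0,0,0],[0,0,0],1],
    [[0,0,0],[0,0,0],1],
  ],
)

```text
clock: 4.67
eef_pos: [0.5151, -0.3706, 0.2]
tool_rot: [-0.013, 1.0, 0.001, -0.001]
ft_force: [0.5, 0.7, 0.2]
grip_width: 0.0854
grasp_force: 0.0
```

Run:
```python
from fit import *
w=camera('wrist');save(w,'w2.png');t=camera('top')
o=get_obs();print(o['eef_pos'],o['tool_rot'],o['joint_pos'],o['clock'])
for q in (w,t):
 for n in ('roller','rest'):
  for r in silhouettes(n,q)[:2]:
    ys,xs=np.nonzero(r['region'])
    rc=cv2.minAreaRect(np.c_[xs,ys].astype(np.float32)); b=cv2.boxPoints(rc)
    e=[np.linalg.norm(b[0]-b[1]),np.linalg.norm(b[1]-b[2])]
    A,B=((b[0]+b[1])/2,(b[2]+b[3])/2) if e[0]<e[1] else ((b[1]+b[2])/2,(b[0]+b[3])/2)
    A,B=ray(q,A,.042),ray(q,B,.042); d=A-B; print(n,round(r['conf'],2),r['bbox'],((A+B)/2).round(4),A.round(4),B.round(4),'yaw',np.degrees(np.arctan2(d[1],d[0])).round(2))
```

```text
[ 0.51599497 -0.36868058  0.2023547 ] [-1.45530168e-02  9.99893989e-01  4.10012174e-04 -2.27908381e-04] [-6.20569158e-01  5.33035853e-01  3.14596004e-01  1.35320991e+00
  3.89693401e-04 -6.49676389e-01] 4.7667
roller 0.89 [235.9, 56.6, 283.8, 283.2] [ 0.5188 -0.3699  0.042 ] [ 0.4155 -0.3726  0.042 ] [ 0.622  -0.3672  0.042 ] yaw -178.5
roller 0.28 [462.0, 226.4, 511.8, 375.1] [ 0.6418 -0.1287  0.042 ] [ 0.5543 -0.1237  0.042 ] [ 0.7292 -0.1338  0.042 ] yaw 176.68
roller 0.76 [291.1, 281.6, 327.2, 296.7] [ 0.301  -0.2542  0.042 ] [ 0.301  -0.2961  0.042 ] [ 0.3009 -0.2123  0.042 ] yaw -89.96
roller 0.63 [342.6, 154.8, 368.5, 240.5] [ 0.5212 -0.3692  0.042 ] [ 0.6229 -0.3675  0.042 ] [ 0.4196 -0.371   0.042 ] yaw 0.99
rest 0.79 [332.0, 172.3, 372.7, 233.4] [ 0.5124 -0.3597  0.042 ] [ 0.5865 -0.3558  0.042 ] [ 0.4382 -0.3636  0.042 ] yaw 3.0
rest 0.48 [1.1, 176.4, 122.7, 222.1] [0.5231 0.3636 0.042 ] [0.5363 0.5253 0.042 ] [0.5099 0.2019 0.042 ] yaw 85.34
```

View pics/w2.png

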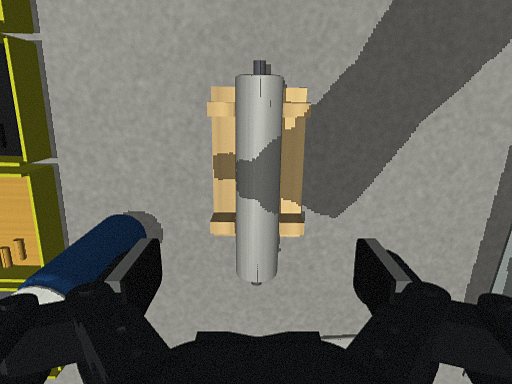

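The roller is clearly between the open fingers, centred at column 258. The spray can is to the left, clear of the finger. Descending to grasp.

Call:
drive_tool(
  increments=[
    [[2,-1,-36],[0,0,0],1],
    [[2,0,-36],[0,0,0],1],
    [[0,0,-36],[0,0,0],1],
    [[0,0,-30],[0,0,0],1],
    [[0,0,-21],[0,0,0],1],
    [[0,0,0],[0,0,0],1],
    [[0,0,0],[0,0,0],1],
  ],
)

```text
clock: 5.55
eef_pos: [0.5198, -0.3689, 0.0432]
tool_rot: [-0.015, 1.0, 0.001, -0.001]
ft_force: [-0.9, -0.1, -0.3]
grip_width: 0.0851
grasp_force: 0.0
```

Call:
drive_tool(
  increments=[
    [[0,0,0],[0,0,0],0.35],
    [[0,0,0],[0,0,0],0],
    [[0,0,0],[0,0,0],0],
    [[0,0,0],[0,0,0],0],
    [[0,0,0],[0,0,0],0],
    [[0,0,0],[0,0,0],0],
    [[0,0,0],[0,0,0],0],
  ],
)

```text
clock: 6.13
eef_pos: [0.5214, -0.3702, 0.046]
tool_rot: [-0.015, 1.0, -0.0, 0.002]
ft_force: [0.4, 3.1, 6.2]
grip_width: 0.0384
grasp_force: 59.7
```

Call:
drive_tool(
  increments=[
    [[0,0,15],[0,0,0],0],
    [[0,0,30],[0,0,0],0],
    [[0,0,35],[0,0,0],0],
    [[0,0,35],[0,0,0],0],
    [[0,0,30],[0,0,0],0],
    [[3,20,5],[0,0,7.1],0],
    [[3,35,5],[0,0,7.1],0],
    [[3,35,5],[0,0,7.1],0],
  ],
)

```text
clock: 6.8
eef_pos: [0.5287, -0.2801, 0.204]
tool_rot: [-0.201, 0.98, -0.0, 0.0]
ft_force: [-0.1, 1.1, -4.1]
grip_width: 0.0383
grasp_force: 61.3
```

Call:
drive_tool(
  increments=[
    [[3,35,5],[0,0,7.1],0],
    [[3,35,5],[0,0,7.1],0],
    [[3,35,5],[0,0,7.1],0],
    [[3,35,5],[0,0,7.1],0],
    [[3,35,5],[0,0,7.1],0],
    [[3,35,5],[0,0,7.1],0],
    [[3,35,0],[0,0,7.1],0],
    [[3,35,0],[0,0,7.1],0],
  ],
)

```text
clock: 7.47
eef_pos: [0.5527, 0.0015, 0.2338]
tool_rot: [-0.644, 0.765, -0.0, 0.0]
ft_force: [1.5, -1.3, -5.1]
grip_width: 0.0382
grasp_force: 61.4
```

Call:
drive_tool(
  increments=[
    [[3,35,0],[0,0,7.1],0],
    [[0,16,0],[0,0,0],0],
    [[0,0,0],[0,0,0],0],
    [[0,0,0],[0,0,0],0],
  ],
)

```text
clock: 7.8
eef_pos: [0.5555, 0.0519, 0.2331]
tool_rot: [-0.688, 0.725, 0.0, -0.001]
ft_force: [-1.0, 0.2, -4.4]
grip_width: 0.038
grasp_force: 61.3
```

```bash
cat > ends.py <<'E'
from fit import *
P=[.5564,.0521,-.0568]
def yaw(o):
    x,y,z,w=o['tool_rot']; return np.degrees(np.arctan2(1-2*(x*x+z*z),2*(x*y-z*w)))
def axis_from(q,z,names=('roller',),k=3):
  for n in names:
   for r in silhouettes(n,q)[:k]:
    ys,xs=np.nonzero(r['region'])
    rc=cv2.minAreaRect(np.c_[xs,ys].astype(np.float32)); b=cv2.boxPoints(rc)
    e=[np.linalg.norm(b[0]-b[1]),np.linalg.norm(b[1]-b[2])]
    A,B=((b[0]+b[1])/2,(b[2]+b[3])/2) if e[0]<e[1] else ((b[1]+b[2])/2,(b[0]+b[3])/2)
    A,B=ray(q,A,z),ray(q,B,z); d=A-B; print(n,round(r['conf'],2),np.round(r['bbox']),((A+B)/2).round(4),'L',np.linalg.norm(d).round(3),'yaw',np.degrees(np.arctan2(d[1],d[0])).round(2))
E
python3 - <<'E'
from ends import *
o=get_obs();print(o['eef_pos'],o['tool_rot'],yaw(o),o['joint_pos'],o['grip_width'],o['clock'])
w=camera('wrist');t=camera('top');s=camera('scene')
overlay(w,P,'o3.png',(0,0,512,384),1.5)
for q in(w,t,s): axis_from(q,o['eef_pos'][2]-.001)
cv2.imwrite('pics/x.png',t['image'][:,:,::-1])
E
```

```text
[0.55552985 0.05188402 0.23309099] [-6.88364387e-01  7.25364701e-01  1.82252873e-04 -6.99140881e-04] 177.00155146512495 [ 9.34199803e-02  3.64246380e-01  1.31884571e-01  1.33975930e+00
 -5.77062661e-04 -1.42504363e+00] 0.03797953539334267 7.8
roller 0.86 [206.   0. 316. 332.] [0.5518 0.0196 0.2321] L 0.136 yaw -92.87
roller 0.88 [290. 282. 374. 299.] [ 0.3245 -0.2773  0.2321] L 0.157 yaw 86.46
roller 0.6 [118. 164. 218. 183.] [0.5545 0.0442 0.2321] L 0.193 yaw 86.82
roller 0.41 [103. 105. 260. 268.] [0.5406 0.0197 0.2321] L 0.33 yaw -2.81
roller 0.6 [264. 172. 326. 239.] [0.557  0.049  0.2321] L 0.208 yaw -91.98
```

View pics/o3.png

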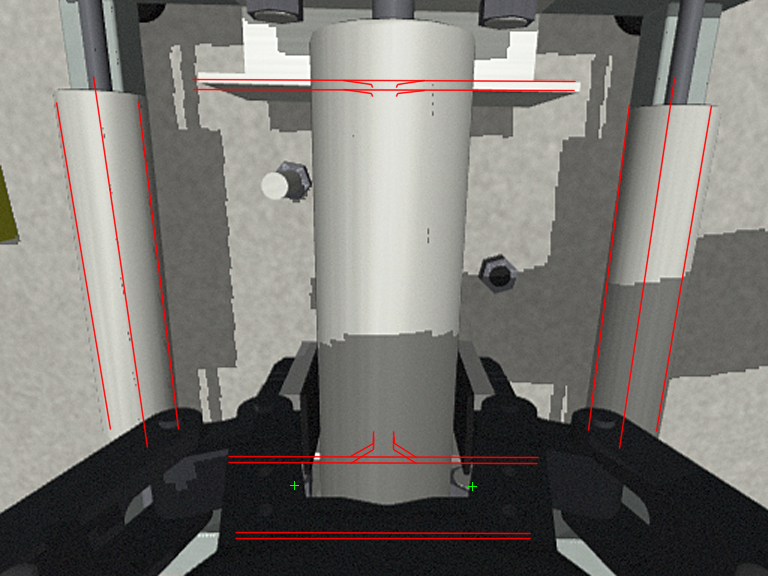

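The wrist overlay shows the held roller pointing at the −y slot, with its far tube end at (393,20) in the 1.5x view. The −y upright's top edge runs from (197,76) to (580,88), slightly tilted against the model. I'll measure that yaw and where the roller sits in the grip.

```bash
cat > ln.py <<'E'
from ends import *
w=camera('wrist');t=camera('top')
o=get_obs()
for nm,q,roi,zs in(('w',w,(0,0,512,300),(.125,.105)),('t',t,(85,90,275,275),(.125,.105))):
  g=cv2.cvtColor(q['image'],cv2.COLOR_RGB2GRAY)
  L=cv2.createLineSegmentDetector().detect(g)[0][:,0]
  for l in L:
    n=np.hypot(l[2]-l[0],l[3]-l[1])
    if n<40 or not(roi[0]<l[0]<roi[2] and roi[1]<l[1]<roi[3]): continue
    A,B=ray(q,l[:2],.125),ray(q,l[2:],.125); d=B-A; a=np.degrees(np.arctan2(d[1],d[0]))%180
    if min(abs(a-177),abs(a-87))<5:
      # conveyor frame midpoint
      m=(A+B)/2-np.array([P[0],P[1],0]);c,s=np.cos(P[2]),np.sin(P[2])
      print(nm,l.round(),'yaw',a.round(1),'conv xy mm',(1000*np.array([c*m[0]+s*m[1],-s*m[0]+c*m[1]])).round(1),'len',(1000*np.linalg.norm(d)).round())
g=cv2.cvtColor(w['image'],cv2.COLOR_RGB2GRAY); print(g[5:30,258:268].mean(1).round())
z=o['eef_pos'][2]
for v in (12,14,16): print(v,ray(w,(262,v),z+.019))
for l,r,v in ((209,316,40),(211,310,200)): print(ray(w,(l,v),z),ray(w,(r,v),z))
E
python3 ln.py
```

```text
w [68.  1. 76. 63.] yaw 85.7 conv xy mm [ 120.8 -112.7] len 38.0
w [134.  58. 208.  60.] yaw 175.4 conv xy mm [ 57.  -96.3] len 49.0
w [316.  62. 387.  63.] yaw 175.9 conv xy mm [-63.8 -94. ] len 48.0
w [96. 66. 41. 63.] yaw 173.8 conv xy mm [126.6 -92.9] len 37.0
w [442.  71. 451.  13.] yaw 85.5 conv xy mm [-125.9 -106.7] len 35.0
w [355.  54. 359.  13.] yaw 85.5 conv xy mm [ -66.4 -111.7] len 25.0
w [  0. 107.  14. 161.] yaw 89.9 conv xy mm [177.1 -46.3] len 38.0
w [478.  72. 424.  72.] yaw 176.6 conv xy mm [-132.  -88.] len 36.0
w [148.  89. 152. 134.] yaw 86.7 conv xy mm [ 74.4 -61.7] len 31.0
w [60. 62. 53.  6.] yaw 85.6 conv xy mm [ 131.4 -111.6] len 34.0
w [83. 64. 75.  1.] yaw 85.7 conv xy mm [ 116.6 -112.3] len 38.0
w [445.   5. 435.  72.] yaw 85.8 conv xy mm [-121.4 -108.7] len 41.0
w [151. 137. 155. 179.] yaw 86.7 conv xy mm [ 75.  -29.1] len 31.0
w [467.  14. 458.  71.] yaw 85.6 conv xy mm [-136.5 -106.3] len 34.0
w [209. 183. 208. 128.] yaw 85.8 conv xy mm [ 34.6 -30.7] len 40.0
w [317.  10. 277.   9.] yaw 175.3 conv xy mm [ -26.3 -126.2] len 26.0
w [302. 276. 305. 228.]
[... 1516 characters left out ...]
32.5 144.8] len 93.0
t [146. 124. 218. 130.] yaw 84.7 conv xy mm [123.6  -2.3] len 170.0
t [218. 144. 171. 142.] yaw 86.0 conv xy mm [ 86.8 -33.9] len 111.0
t [240. 221. 245. 148.] yaw 175.9 conv xy mm [  -2.7 -150.3] len 166.0
t [218. 119. 146. 114.] yaw 85.2 conv xy mm [1.489e+02 1.000e-01] len 171.0
[107. 108. 108. 107. 107. 107.  93. 119. 199. 217. 221. 227. 227. 227.
 226. 226. 226. 226. 226. 226. 225. 226. 226. 226. 226.]
12 [ 0.54885315 -0.04209867  0.25252527]
14 [ 0.5488813  -0.04157334  0.25252527]
16 [ 0.54890953 -0.04104646  0.25252527]
[ 0.56743693 -0.03880761  0.23352527] [ 0.52989262 -0.03666031  0.23352527]
[0.5723251  0.01985813 0.23352527] [0.53284959 0.02211341 0.23352527]
```

Both cameras put the conveyor yaw at about −4.3°. In the wrist view the held roller is parallel to it, sitting about 3.5 mm too far toward −y and 1 mm toward −x. I'll correct that and lower to just above the brackets.

Call:
drive_tool(
  increments=[
    [[1,3.5,-25],[0,0,0],0],
    [[0,0,-35],[0,0,0],0],
    [[0,0,-25],[0,0,0],0],
    [[0,0,-10],[0,0,0],0],
    [[0,0,0],[0,0,0],0],
    [[0,0,0],[0,0,0],0],
    [[0,0,0],[0,0,0],0],
  ],
)

```text
clock: 8.78
eef_pos: [0.5588, 0.0544, 0.1406]
tool_rot: [-0.687, 0.726, -0.001, 0.002]
ft_force: [0.7, -0.1, -4.6]
grip_width: 0.0382
grasp_force: 61.2
```

Run:
```python
from ends import *
P=[.556,.051,np.radians(-4.3)]
o=get_obs();print(o['eef_pos'],yaw(o),o['ft_force'],o['clock'])
w=camera('wrist')
overlay(w,P,'o4.png',(100,0,420,200),2.5)
```

```text
[0.55877672 0.05438891 0.14055756] 176.85445683732954 [ 0.71332245 -0.0633091  -4.59399075] 8.7833
```

View pics/o4.png

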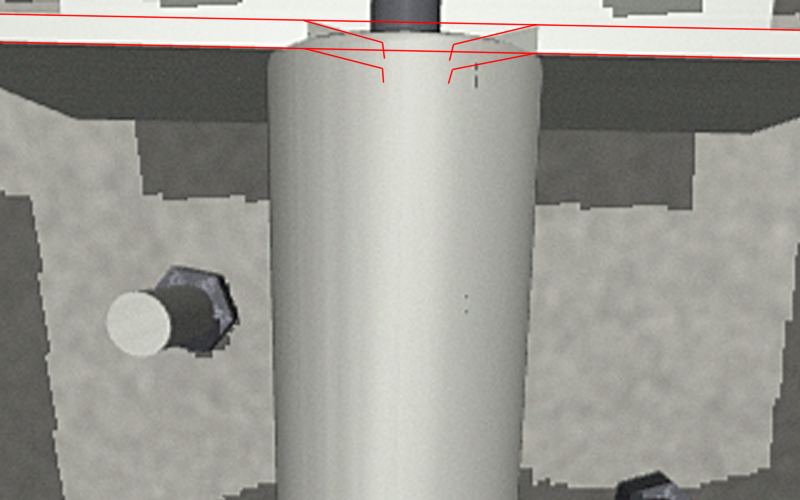

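The −y notch spans columns 308–538 (centre 423) and the axle is at 405, about 2.5 mm toward +x. The tube end clears the upright by about 3.5 mm. I'll shift x, then lower slowly.

Call:
drive_tool(
  increments=[
    [[-2.5,0,0],[0,0,-0.3],0],
    [[0,0,-6],[0,0,0],0],
    [[0,0,-6],[0,0,0],0],
    [[0,0,-6],[0,0,0],0],
    [[0,0,0],[0,0,0],0],
    [[0,0,0],[0,0,0],0],
  ],
)

```text
clock: 9.33
eef_pos: [0.5543, 0.0544, 0.1199]
tool_rot: [-0.686, 0.728, 0.0, -0.0]
ft_force: [1.0, 0.6, -4.4]
grip_width: 0.0383
grasp_force: 61.6
```

Call:
drive_tool(
  increments=[
    [[0,0,-2],[0,0,0],0],
    [[0,0,-2],[0,0,0],0],
    [[0,0,0],[0,0,0],0],
    [[0,0,0],[0,0,0],0],
  ],
)

```text
clock: 9.67
eef_pos: [0.5553, 0.0544, 0.1166]
tool_rot: [-0.686, 0.728, -0.0, 0.001]
ft_force: [2.9, 0.2, -4.6]
grip_width: 0.0383
grasp_force: 61.6
```

Call:
drive_tool(
  increments=[
    [[0.5,0,-2],[0,0,0],0],
    [[0,0,-2],[0,0,0],0],
    [[0,0,0],[0,0,0],0],
    [[0,0,0],[0,0,0],0],
  ],
)

```text
clock: 10.0
eef_pos: [0.5554, 0.0544, 0.1124]
tool_rot: [-0.686, 0.728, -0.0, 0.0]
ft_force: [3.1, -0.6, -5.9]
grip_width: 0.0382
grasp_force: 61.6
```

Call:
drive_tool(
  increments=[
    [[0.3,0,-1.5],[0,0,0],0],
    [[0,0,-1.5],[0,0,0],0],
    [[0,0,0],[0,0,0],0],
    [[0,0,0],[0,0,0],0],
  ],
)

```text
clock: 10.33
eef_pos: [0.5555, 0.0544, 0.1093]
tool_rot: [-0.686, 0.728, 0.0, -0.0]
ft_force: [2.0, 1.0, -4.6]
grip_width: 0.0384
grasp_force: 61.6
```

Call:
drive_tool(
  increments=[
    [[0,0,-1],[0,0,0],0],
    [[0,0,-1],[0,0,0],0],
    [[0,0,0],[0,0,0],0],
    [[0,0,0],[0,0,0],0],
  ],
)

```text
clock: 10.67
eef_pos: [0.5556, 0.0544, 0.1088]
tool_rot: [-0.686, 0.728, -0.0, 0.0]
ft_force: [-1.6, -0.2, 6.2]
grip_width: 0.038
grasp_force: 62.5
```

The force rose to 6 N upward, so the axle is at the slot bottom. Releasing.

Call:
drive_tool(
  increments=[
    [[0,0,0],[0,0,0],0.6],
    [[0,0,0],[0,0,0],0.75],
    [[0,0,0],[0,0,0],0.75],
    [[0,0,0],[0,0,0],0.75],
    [[0,0,0],[0,0,0],0.75],
    [[0,0,0],[0,0,0],0.75],
  ],
)

```text
clock: 11.17
eef_pos: [0.5553, 0.0544, 0.1073]
tool_rot: [-0.686, 0.728, 0.0, -0.0]
ft_force: [0.4, -0.3, 0.9]
grip_width: 0.0638
grasp_force: 0.0
```

Call:
drive_tool(
  increments=[
    [[0,0,10],[0,0,0],0.75],
    [[0,0,25],[0,0,0],0.75],
    [[0,0,35],[0,0,0],0.75],
    [[0,0,35],[0,0,0],0.75],
    [[0,0,20],[0,0,0],0.75],
    [[0,0,0],[0,0,0],0.75],
    [[0,0,0],[0,0,0],0.75],
  ],
)

```text
clock: 11.75
eef_pos: [0.5565, 0.0545, 0.2348]
tool_rot: [-0.686, 0.728, -0.001, 0.002]
ft_force: [-0.3, 0.0, -0.5]
grip_width: 0.064
grasp_force: 0.0
```

```bash
cat > m2.py <<'E'
from ends import *
P=[.556,.051,np.radians(-4.3)]
o=get_obs();print(o['eef_pos'],yaw(o),o['ft_force'],o['clock'],o['joint_pos'])
w=camera('wrist');t=camera('top')
im=w['image'][:,:,::-1]
cv2.imwrite('pics/w5.png',cv2.resize(im,None,fx=1.5,fy=1.5,interpolation=cv2.INTER_CUBIC))
axis_from(w,.105)
for n in('bolt_head','tight_bolt'):
  for q in (w,t):
    for r in silhouettes(n,q)[:2]: c=np.array(r['bbox']).reshape(2,2).mean(0);print(n,round(r['conf'],2),np.round(r['bbox']),ray(q,c,.1).round(4))
print('bolt world',T(P,[(-55,132,100)]),'gap target',T(P,[(-55,128,100)]))
for q in(w,):
  g=cv2.cvtColor(q['image'],cv2.COLOR_RGB2GRAY)
  for l in cv2.createLineSegmentDetector().detect(g)[0][:,0]:
    if np.hypot(l[2]-l[0],l[3]-l[1])<45: continue
    A,B=ray(q,l[:2],.125),ray(q,l[2:],.125); d=B-A; a=np.degrees(np.arctan2(d[1],d[0]))%180
    m=(A+B)/2-np.array([P[0],P[1],0]);c,s=np.cos(P[2]),np.sin(P[2])
    if min(abs(a-176),abs(a-86))<4: print(l.round(),a.round(1),(1000*np.array([c*m[0]+s*m[1],-s*m[0]+c*m[1]])).round(1))
E
python3 m2.py
```

```text
[0.55647103 0.05451721 0.23480857] 176.57387158150237 [-0.30573724  0.04423894 -0.46317794] 11.75 [ 9.76476397e-02  3.61378396e-01  1.32182126e-01  1.33709605e+00
  2.01365886e-05 -1.41335303e+00]
roller 0.97 [234.  44. 288. 294.] [0.5531 0.0521 0.105 ] L 0.208 yaw -93.28
roller 0.17 [174. 105. 206. 127.] [ 0.6033 -0.0034  0.105 ] L 0.025 yaw 176.56
bolt_head 0.6 [300. 308. 332. 329.] [0.5101 0.1857 0.1   ]
bolt_head 0.68 [158. 172. 224. 192.] [0.5541 0.0244 0.1   ]
bolt_head 0.57 [192. 190. 216. 195.] [ 0.5287 -0.0062  0.1   ]
tight_bolt 0.77 [184. 302. 213. 340.] [0.6198 0.182  0.1   ]
bolt world [[0.51105201 0.18675227 0.1       ]] gap target [[0.51075209 0.18276353 0.1       ]]
[182.  52. 232.  53.] 175.7 [ 35.5 -94.1]
[70.  1. 77. 57.] 85.7 [ 123.1 -107.2]
[136.  51. 182.  52.] 175.7 [ 67.8 -94.2]
[326.  55. 386.  55.] 175.8 [-64.3 -94. ]
[286.  61. 237.  61.] 175.5 [ -1.1 -89.3]
[237. 297. 181. 297.] 175.9 [39.  93.2]
[443.  63. 452.   5.] 85.6 [-123.7 -107.2]
[179. 301. 228. 302.] 175.4 [43.2 97.5]
[ -0.  95.  16. 157.] 90.0 [178.5 -43.1]
[479.  64. 423.  65.] 177.7 [-129.3  -
[... 508 characters left out ...]
240.  64. 240. 187.] 85.7 [ 13.5 -44.1]
[334. 299. 278. 298.] 175.6 [-41.4  93.3]
[ 85. 181.  80. 135.] 84.0 [128.2 -20.9]
[72. 56. 65.  0.] 85.8 [ 126.7 -107.5]
[106. 189.  92.  61.] 85.5 [113.7 -42.8]
[459.   0. 449.  62.] 85.7 [-127.3 -109.1]
[233.  65. 182.  64.] 175.7 [ 35.3 -86.5]
[48. 53. 41.  1.] 86.1 [ 142.3 -108.1]
[342.  67. 289.  66.] 176.1 [-37.9 -86.5]
[284. 183. 282. 228.] 85.4 [-19.7  13.4]
[ 62. 203.  74. 277.] 85.8 [148.  45.]
[428.  68. 412. 185.] 86.2 [-114.5  -45.8]
[ 41.  59.  48. 104.] 85.6 [148.  -73.5]
[465. 143. 479.  67.] 85.3 [-148.2  -62. ]
[442.  97. 433. 157.] 86.1 [-126.7  -46.9]
[250.  94. 250. 139.] 85.5 [  6.1 -52.1]
[254.  97. 254. 157.] 85.8 [  3.4 -45. ]
```

View pics/w5.png

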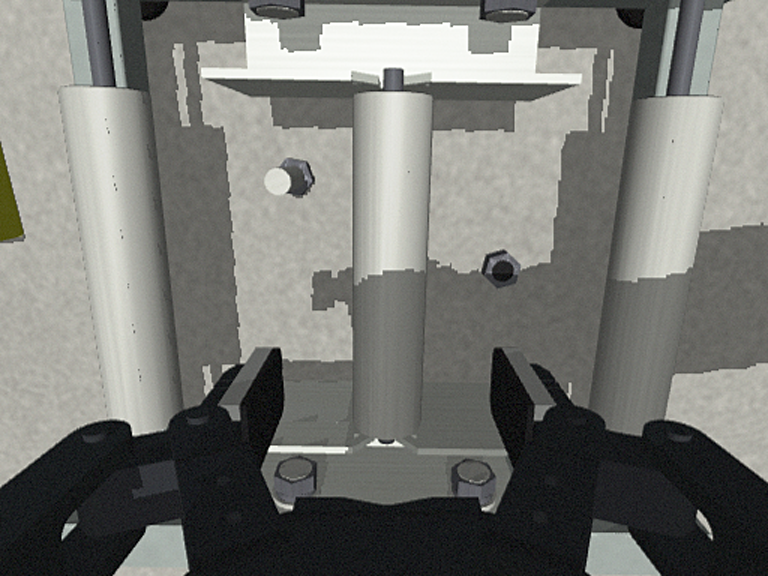

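The roller is down in both slots, with axle ends at (393,78) and (386,440) in the 1.5x view. The loose bolt head is the right one at (473,478). The uprights fit the model within 1 mm. Moving over the loose bolt.

Call:
drive_tool(
  increments=[
    [[-11,32,0],[0,0,-0.5],0.75],
    [[-11,32,0],[0,0,0],0.75],
    [[-11,32,0],[0,0,0],0.75],
    [[-12,31,0],[0,0,0],0.75],
    [[0,0,-25],[0,0,0],0.75],
    [[0,0,-20],[0,0,0],0.75],
    [[0,0,0],[0,0,0],0.75],
    [[0,0,0],[0,0,0],0.75],
  ],
)

```text
clock: 12.77
eef_pos: [0.5092, 0.1812, 0.1862]
tool_rot: [-0.683, 0.731, 0.001, -0.002]
ft_force: [-0.0, 0.8, 0.7]
grip_width: 0.064
grasp_force: 0.0
```

Run:
```python
from ends import *
P=[.556,.051,np.radians(-4.3)]
def conv(p):
    m=p[:2]-np.array(P[:2]);c,s=np.cos(P[2]),np.sin(P[2]);return 1000*np.array([c*m[0]+s*m[1],-s*m[0]+c*m[1]])
for i in range(4):
    t=camera('top' if i%2 else 'scene'); o=get_obs();print(o['eef_pos'],conv(o['eef_pos']).round(1),yaw(o).round(2),o['clock'])
    for n in ('bolt_head','roller'):
      for r in silhouettes(n,t)[:3]: c=np.array(r['bbox']).reshape(2,2).mean(0);print(n,round(r['conf'],2),np.round(r['bbox']),conv(ray(t,c,.1)).round(1))
cv2.imwrite('pics/x6.png',t['image'][:,:,::-1])
```

```text
[0.51035959 0.18121193 0.18750146] [-55.3 126.4] 176.06 12.8167
bolt_head 0.48 [341. 284. 351. 291.] [-60.7 129.6]
roller 0.58 [257. 217. 317. 283.] [-4.3 -3.9]
roller 0.57 [271. 135. 316. 174.] [-180.1 -289.4]
roller 0.5 [171. 167. 420. 384.] [12.5 63.5]
[0.51149818 0.18125784 0.18889252] [-54.1 126.6] 176.02 12.9667
bolt_head 0.5 [117. 194. 125. 204.] [-51.6 134.8]
roller 0.81 [292. 282. 375. 302.] [-226.2 -369.7]
roller 0.69 [134. 170. 224. 192.] [0.  2.4]
[0.51114302 0.18123438 0.18850733] [-54.5 126.5] 176.03 13.1167
bolt_head 0.62 [344. 284. 352. 290.] [-64.4 130.9]
bolt_head 0.6 [290. 304. 312. 332.] [ 52.4 153.4]
bolt_head 0.55 [241. 257. 255. 282.] [90.5  9.4]
roller 0.87 [270. 136. 313. 173.] [-174.8 -290.4]
roller 0.84 [259. 220. 317. 286.] [-2.8  4.8]
[0.51069488 0.18128605 0.18794266] [-54.9 126.5] 176.05 13.2667
bolt_head 0.54 [119. 193. 127. 208.] [-54.4 129.3]
roller 0.84 [133. 170. 223. 192.] [0.4 3.6]
roller 0.74 [293. 285. 376. 302.] [-229.3 -371.8]
```

Call:
drive_tool(
  increments=[
    [[0,0,-20],[0,0,0],0.75],
    [[0,0,-20],[0,0,0],0.75],
    [[0,0,-10],[0,0,0],0.75],
    [[0,0,0],[0,0,0],0.75],
    [[0,0,0],[0,0,0],0.75],
  ],
)

```text
clock: 13.78
eef_pos: [0.5101, 0.1813, 0.1372]
tool_rot: [-0.682, 0.731, 0.0, -0.001]
ft_force: [0.7, -0.4, -0.2]
grip_width: 0.0641
grasp_force: 0.0
```

Call:
drive_tool(
  increments=[
    [[0,0,-10],[0,0,0],0.75],
    [[0,0,-10],[0,0,0],0.75],
    [[0,0,-10],[0,0,0],0.75],
    [[0,0,-6],[0,0,0],0.75],
    [[0,0,0],[0,0,0],0.75],
    [[0,0,0],[0,0,0],0.75],
  ],
)

```text
clock: 14.28
eef_pos: [0.51, 0.1812, 0.1008]
tool_rot: [-0.682, 0.731, 0.0, -0.001]
ft_force: [-0.3, -0.3, 0.4]
grip_width: 0.0642
grasp_force: 0.0
```

No contact on the way down. Closing on the head and holding.

Call:
drive_tool(
  increments=[
    [[0,0,0],[0,0,0],0.4],
    [[0,0,0],[0,0,0],0.2],
    [[0,0,0],[0,0,0],0],
    [[0,0,0],[0,0,0],0],
    [[0,0,0],[0,0,0],0],
    [[0,0,0],[0,0,0],0],
    [[0,0,0],[0,0,0],0],
    [[0,0,0],[0,0,0],0],
  ],
)

```text
clock: 14.95
eef_pos: [0.511, 0.1816, 0.1023]
tool_rot: [-0.682, 0.731, -0.0, 0.001]
ft_force: [-0.0, -0.6, 6.3]
grip_width: 0.0227
grasp_force: 58.8
```

Call:
drive_tool(
  increments=[
    [[0,0,0],[0,0,0],0],
    [[0,0,0],[0,0,0],0],
    [[0,0,0],[0,0,0],0],
    [[0,0,0],[0,0,0],0],
    [[0,0,0],[0,0,0],0],
    [[0,0,0],[0,0,0],0],
    [[0,0,0],[0,0,0],0],
    [[0,0,0],[0,0,0],0],
  ],
)

```text
clock: 15.62
eef_pos: [0.5111, 0.1816, 0.1023]
tool_rot: [-0.682, 0.731, -0.0, 0.001]
ft_force: [-0.9, -0.3, 5.1]
grip_width: 0.0228
grasp_force: 58.8
```

Call:
drive_tool(
  increments=[
    [[0,0,0],[0,0,0],0],
    [[0,0,0],[0,0,0],0],
    [[0,0,0],[0,0,0],0],
    [[0,0,0],[0,0,0],0],
    [[0,0,0],[0,0,0],0],
    [[0,0,0],[0,0,0],0],
    [[0,0,0],[0,0,0],0],
    [[0,0,0],[0,0,0],0],
  ],
)

```text
clock: 16.28
eef_pos: [0.511, 0.1816, 0.1023]
tool_rot: [-0.682, 0.731, -0.0, 0.001]
ft_force: [-1.6, -0.5, 5.7]
grip_width: 0.0228
grasp_force: 58.8
```

Run:
```python
from ends import *
o=get_obs();print(o['eef_pos'],o['grip_width'],o['grasp_force'],o['ft_force'],o['ft_torque'],o['clock'])
t=camera('top');s=camera('scene');w=camera('wrist')
axis_from(t,.105,k=2);axis_from(s,.105,k=2);axis_from(w,.105,k=1)
k=cv2.resize(s['image'][150:384,150:450],None,fx=2,fy=2,interpolation=cv2.INTER_CUBIC)[:,:,::-1]
cv2.imwrite('pics/f.png',k)
```

```text
[0.51104272 0.18155735 0.10228251] 0.022819378822000032 58.825525157153606 [-1.64643856 -0.47783714  5.68368815] [-0.10483392 -0.06947756  0.04212506] 16.2833
roller 0.77 [132. 171. 223. 193.] [0.5568 0.0534 0.105 ] L 0.201 yaw 85.5
roller 0.77 [294. 282. 376. 301.] [ 0.3063 -0.2988  0.105 ] L 0.182 yaw 86.54
roller 0.94 [259. 217. 318. 286.] [0.5523 0.0503 0.105 ] L 0.212 yaw -94.31
roller 0.68 [272. 135. 315. 173.] [ 0.3577 -0.2263  0.105 ] L 0.185 yaw -92.89
roller 0.58 [ 30.   2. 169. 212.] [0.5626 0.1156 0.105 ] L 0.077 yaw -97.47
```

View pics/f.png

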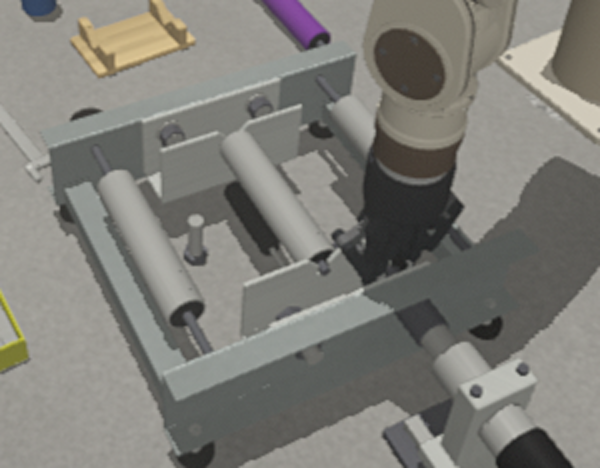

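The roller lies in both slots, and the gripper holds the nutrunner-side bolt head flat to flat (22.8 mm reading, 59 N, steady for over 1 s). Handing in.

```bash
python3 -c "
from workcell import job_done
print(job_done())"
```

```text
the job is handed in; nothing more can be done
None
```

The roller is seated in both slots and released, the turning bolt's head is gripped at about 59 N with steady readings, and the job is handed in; no verdict came back.

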